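# Turn the bracket in the blade gauge, draw the gauge to its mark and hold it

## Robot

A 6-joint arm with a two-finger parallel gripper is mounted at the origin on a cart in front of the work surface, level with it; the furniture and walls round the work are solid. World frame = base frame: x ahead of the robot, y to its left, z up, the work surface at z = 0. Lengths are in m, angles in rad, forces in N, time in s.
With the tool pointing down it reaches from about 0.325 to 0.875 m from the base axis. Payload 4.4 kg.
Tool frame: the origin (TCP) lies on the centre line of the jaws, within the pads' length; the fingertips stand 25 mm ahead of it and the grasp point (between the pads) lies 6 mm ahead of it (manip.finger_overhang is the distance from the TCP to the fingertips, in m); z points along the fingers, y is the line along which they close (so a half turn about z gives the same grasp; the last joint's range is limited). The gripper opens to 85 mm and grips with 20 to 120 N. Pads are 22 mm wide; open, the fingers measure 114 mm over their backs; the gripper's body (76 mm by 85 mm) begins 54 mm behind the grasp point. The pads swing forward as they close: fully open they stand 13 mm farther back than shut.
Start: joints at [1.137, 0.207, 1.542, -0, 1.393, -0.15], TCP at [0.16, 0.552, 0.229] pointing down, gripper open.
Joint ranges: [-2.73, 2.73], [-0.86, 2.22], [0.23, 2.46], [-1.11, 4.25], [0.08, 2.63], [-2.82, 2.82]. Speed limits (rad/s): [2.79, 2.79, 3.14, 3.14, 3.14, 3.14].

## Interface

Orientations are given as a rotation vector (axis times angle).
In Python, from plant import manip, command_gripper, readout, eyes gives the robot as it stands. Calls block until the motion is done:
- manip.goto(position, orientation): joint-space move of the TCP to a pose.
- manip.line_to(position, feed=0.15, rot=None): straight line of the TCP; rot=None keeps the orientation; feed is the mean speed in m/s.
- manip.set_joints(angles): joint-space move.
- command_gripper(opening, force=None): finger opening in m; force is the grip in N (None keeps the last); returns when the fingers have stopped.
- manip.hold(seconds).
- manip.ik(position, orientation): joint angles nearest the present ones, or None.
- readout.sense(): the state.
- eyes.camera(name): name is "side" or "top"; returns a dict with "frame" (400x640x3 uint8, red, green, blue), "fx", "fy", "cx", "cy" (pixels), "k1" (the pictures are not rectified: a ray, as slopes to the right and down, at radius r is drawn at 1 + k1 r^2 times it, then the intrinsics apply), "T" (4x4, takes a point from camera to world coordinates). Camera axes: x right, y up, looking along -z (the intrinsics and any distortion apply to the point x, -y, -z); pixel columns grow to the right and rows downward; lengths in m; the calibration is good to about 2 mm. A picture is of the moment at which its call begins. There is no depth.
A pose or a line that the arm cannot do raises manip.PlanningError and nothing moves.
- manip.sign_off(): hands the job in; it is judged then, once.
The state is a dict: "clock": time; "qpos": joint angles; "dq": joint speeds; "effort": joint torques, N m; "eef_pos": TCP position; "orientation": TCP orientation; "wrist_force": force on the tool from outside, world axes, zero at the start; "moment": the same for the moment, N m; "gripper_width": finger opening in m; "gripper_force": force on a finger pad.
Only numpy, scipy, OpenCV 4.12 (cv2) and the standard library are available. Lean on these libraries where they do the work, as an engineer would, in place of code of your own. Each camera call takes 0.05 s, during which the arm holds its last target. There are 200 camera calls.

## Task

The angle bracket lies in the pocket of the blade gauge with its upright next to the gauge blade, and that face has been checked. Turn the bracket half a turn and seat it flat in the pocket again, so that the blade can now pass over its foot, and let go of it; then pull the gauge's spring-return handle post until the pointer stands at the line of the index block, and keep it there: the job finishes with the gripper still holding the handle at the mark (let go, it springs back). Leave the bottle, the tin and the loupe alone.

Things in the scene. Friction and masses are not known exactly. Their poses are not given: they have to be found in the camera images.
- rig: blade gauge fixed to the bench; grey base plate x -85..105, y -49..101 mm, 10 mm thick. Origin on the bench surface, z up. Slide along x at y 62 mm; pull direction -x (to the robot's right, within 25 degrees); +y is the side nearer the robot. Guides beside the slide reach 23 mm above the bench, a dark spring housing at x -30..0, y 48..76 mm reaches 34 mm.
- pocket (a point): centre of the floor of the pocket that holds the bracket, on the base plate, 10 mm above the bench; axes as rig. The pocket is 78 mm long (x) and 38 mm wide (y), inside steel rims 6 mm wide and 7 mm high: 4 mm play all round the bracket's foot.
- bracket: loose aluminium angle bracket, about 120 g. Foot 70 x 30 x 10 mm; at its +x end an upright 10 mm thick (x), 30 mm wide (y), top 50 mm above the underside; grip it from above across width or thickness. Origin: centre of the foot's underside; x along the foot to the upright, z up. Starts in the pocket with its x along the rig's x (upright at the blade); wanted: x opposite.
- upright (a point): middle of the top edge of the bracket's upright (bracket frame 30, 0, 50 mm)
- slide (a joint): travel of the spring-return slide in m: 0 home, growing along the rig's -x, hard stop 0.085. The spring pulls it home with 2.4 N at 0 plus 80 N/m. The mark lies at 0.046 to 0.062, different each time. With the bracket the wrong way round the blade strikes the upright at about 0.03; after the turn it is free past the mark.
- handle (a point): on the axis of the slide's handle, a plain upright steel post of 16 mm diameter, top 81 mm above the bench; this point is 60 mm above the bench, the post is free from 34 mm up. Moves with the slide; at travel 0 at x -50, y 62 mm in the rig's frame. Grip it from above.
- pointer (a point): tip of the slide's small dark pointer, 26 mm above the bench; moves with the slide, at travel 0 at x 65, y 85 mm in the rig's frame; axes as rig
- mark: index block, aluminium, 16 x 10 x 16 mm, fixed on the plate beside the slide on the side nearer the robot, with a dark line across the middle of its top and outer face. Origin: underside of the block, on that line; axes as rig. The slide is at the mark when the pointer's x in the rig's frame equals this origin's.
- blade (a point): lower edge of the gauge blade over the pocket's middle line, 22.5 mm above the bench (2.5 mm over the foot of the seated bracket). The blade, 4 mm thick in x and 92 mm long in y, reaches 51 mm above the bench and is part of the slide; at travel 0 at x 88 mm (about 30 mm clear of the upright at the start) in the rig's frame.
- lever_press: green bench press standing fixed at the left behind the gauge, base plate about 100 x 190 mm, head and lever about 0.3 m high: only an obstacle; go round it. Origin: on the bench under it
- loupe: black eye loupe, 35 mm wide, 34 mm high, on the bench to the right; leave alone. Origin: centre of its underside
- parts_tin: round white-grey tin, 50 mm wide, 21 mm high, on the bench to the right; leave alone. Origin: centre of its underside
- oil_bottle: small dropper bottle, 30 mm wide, 95 mm high, on the bench to the left; leave alone. Origin: centre of its underside
There are look-alikes about, which are no part of the job. What is meant by the bracket is not blue or purple, and is the larger of those in its own colour.

How it is judged:
By the outcome, as a careful person would: the job done as asked, in the order asked, and still so for the second after the job is handed in, while the arm keeps its last pose, push and grip.
It also fails if it takes over 58 s, if anything falls off the work surface, if the arm or the gripper's body presses on something with over 40 N, if the wrist force passes 120 N, or if a joint passes its speed limit or range.

## Working session

There is one attempt and no reset: what is moved stays moved. The work goes in short steps, each a Python script; the robot and the scene stay as the last script left them, time stands still between calls to the robot, and variables do not carry over. Pictures are saved under pics/ and viewed, at most 10 in all, crops included, and the job is handed in when it is done.

```bash
ls; mkdir -p pics
python3 - <<'E'
from plant import manip, command_gripper, readout, eyes
import cv2,numpy as np
for n in ("side","top"):
    c=eyes.camera(n); cv2.imwrite(f"pics/{n}0.png",c["frame"][:,:,::-1])
    print(n,{k:c[k] for k in("fx","fy","cx","cy","k1")},np.round(c["T"],3).tolist())
s=readout.sense();print(s["clock"],s["wrist_force"],s["orientation"],s["gripper_width"])
E
```

```text
pics
side {'fx': 394.44769731909537, 'fy': 394.44769731909537, 'cx': 318.15357164862814, 'cy': 200.43164242080442, 'k1': -0.0130451671245428} [[-0.954, 0.185, -0.238, 0.288], [-0.301, -0.607, 0.735, 0.7], [-0.009, 0.773, 0.635, 0.704], [0.0, 0.0, 0.0, 1.0]]
top {'fx': 502.96173730702236, 'fy': 502.96173730702236, 'cx': 316.91279938171107, 'cy': 205.39405485369645, 'k1': -0.09316041085521456} [[0.074, 0.975, -0.211, 0.23], [-0.997, 0.071, -0.02, -0.056], [-0.005, 0.212, 0.977, 1.364], [0.0, 0.0, 0.0, 1.0]]
0.1 [-0.64071751  0.19477958 -0.46958146] [-4.42648107e-01 -3.10964779e+00  3.07086076e-03] 0.08546855319193335
```

View pics/side0.png

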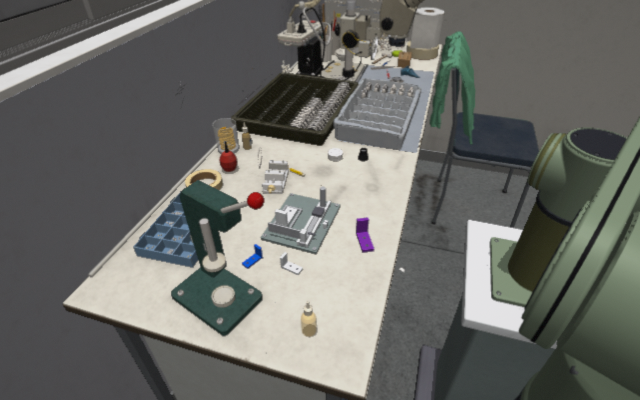

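View pics/top0.png

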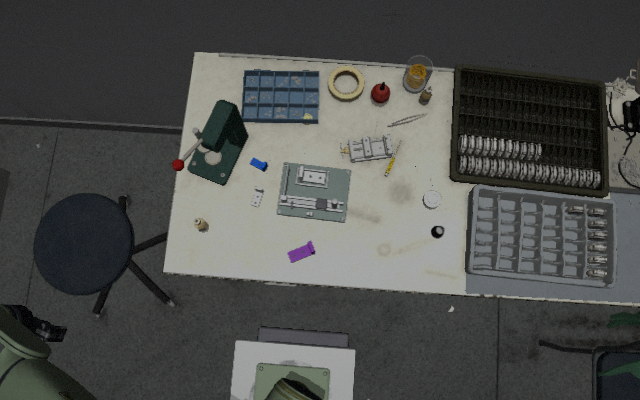

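The side view shows the gauge around (303,222) and the top view around (314,192). The press is to its left at (215,150) in the top view. Decoys are blue, purple and a small white one. I'll enlarge the gauge in both views.

Run:
```python
import cv2,numpy as np
a=cv2.imread("pics/top0.png")[155:227,270:358]; b=cv2.imread("pics/side0.png")[180:254,258:346]
a=cv2.resize(a,(792,648),interpolation=cv2.INTER_CUBIC)
cv2.imwrite("pics/topc.png",a[:600]);cv2.imwrite("pics/sidec.png",cv2.resize(b,None,fx=8,fy=8,interpolation=cv2.INTER_CUBIC))
```

```text
(no output)
```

View pics/topc.png

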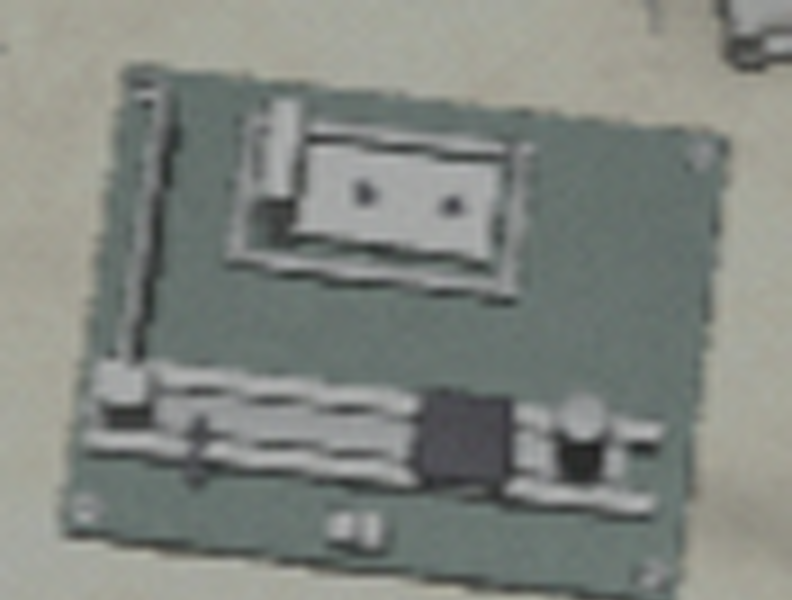

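View pics/sidec.png

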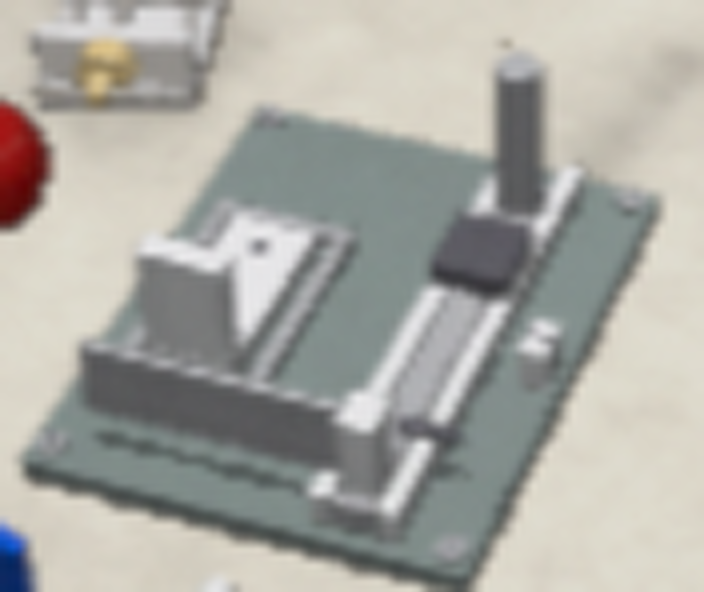

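Top crop (9×, origin 270,155): plate corners at (125,68), (730,137), (62,535). Handle top (583,413), pocket rim corners (248,108), (535,148), (518,298), (232,262), index line (359,525).
Side crop (8×, origin 258,180): plate corners at (25,465), (465,575), (660,205), (262,108), handle top (519,65), index line (541,337).

```bash
cat > h.py <<'E'
import numpy as np
from scipy.optimize import least_squares
def proj(c,P):
    T=np.asarray(c["T"]);p=(np.atleast_2d(P)-T[:3,3])@T[:3,:3]
    s=np.c_[p[:,0]/-p[:,2],-p[:,1]/-p[:,2]];s=s*(1+c["k1"]*(s**2).sum(1,keepdims=True))
    return s*[c["fx"],c["fy"]]+[c["cx"],c["cy"]]
def w(rig,P):
    x,y,a=rig;P=np.atleast_2d(P)/1000.;C,S=np.cos(a),np.sin(a)
    return np.c_[x+C*P[:,0]-S*P[:,1],y+S*P[:,0]+C*P[:,1],P[:,2]]
E
cat > fit.py <<'E'
from plant import eyes
from h import *
t,s=eyes.camera("top"),eyes.camera("side")
ct=lambda u:(np.array(u)+.5)/9-.5+[270,155]
cs=lambda u:(np.array(u)+.5)/8-.5+[258,180]
R=np.array([[105,-49,10],[-85,-49,10],[105,101,10],[-50,62,81]])
ut=ct([[125,68],[730,137],[62,535],[583,413]])
R2=np.array([[105,-49,10],[105,101,10],[-85,101,10],[-85,-49,10],[-50,62,81]])
us=cs([[25,465],[465,575],[660,205],[262,108],[519,65]])
f=lambda p:np.r_[(proj(t,w(p[:3],R))-ut+p[3:5]*0).ravel(),(proj(s,w(p[:3],R2))-us).ravel()]
r=least_squares(f,[.4,-.05,1.5]);rig=r.x;print("rig",rig,"deg",np.degrees(rig[2]));print(np.round(r.fun.reshape(-1,2),2).tolist())
for nm,idx in(("top",slice(0,8)),("side",slice(8,None))):
    q=least_squares(lambda p:f(p)[idx],rig);print(nm,q.x,np.round(q.fun,1).tolist())
K=np.array([[-1,-1],[1,-1],[1,1],[-1,1]])*[45,25]
up=ct([[535,148],[248,108],[232,262],[518,298]])
q=least_squares(lambda p:(proj(t,w(rig,np.c_[K+p,np.full(4,17)]))-up).ravel(),[20,0]);print("pocket",q.x,np.round(q.fun,1).tolist())
q=least_squares(lambda p:np.r_[proj(t,w(rig,[[p[0],p[1],26]]))[0]-ct([359,525]),proj(s,w(rig,[[p[0],p[1],26]]))[0]-cs([541,337])],[10,88]);print("mark",q.x,q.fun)
for nm,P in dict(upright=[q.x[0]*0+51,0,60],).items(): print(nm,(proj(t,w(rig,P))[0]-[270,155])*9,(proj(s,w(rig,P))[0]-[258,180])*8)
P=[65,85,26];print("ptr",(proj(t,w(rig,P))[0]-[270,155])*9,(proj(s,w(rig,P))[0]-[258,180])*8)
E
python3 fit.py
```

```text
Traceback (most recent call last):
  File "fit.py", line 11, in <module>
    r=least_squares(f,[.4,-.05,1.5]);rig=r.x;print("rig",rig,"deg",np.degrees(rig[2]));print(np.round(r.fun.reshape(-1,2),2).tolist())
  File "fit.py", line 10, in <lambda>
    f=lambda p:np.r_[(proj(t,w(p[:3],R))-ut+p[3:5]*0).ravel(),(proj(s,w(p[:3],R2))-us).ravel()]
                      ~~~~~~~~~~~~~~~~~~~~~^~~~~~~~~
ValueError: operands could not be broadcast together with shapes (4,2) (0,)
```

```bash
sed -i 's/+p\[3:5\]\*0//' fit.py; python3 fit.py
```

```text
rig [ 0.58878883 -0.02662108  1.52597545] deg 87.43195274112051
[[-0.21, -0.76], [-0.19, -0.8], [-0.48, -0.69], [0.06, -0.15], [-0.34, -0.37], [1.12, 0.76], [0.73, -1.11], [0.07, -0.29], [0.64, 0.3]]
top [ 0.58720789 -0.02726479  1.52799882] [-0.1, -0.1, -0.0, -0.3, -0.2, -0.0, 0.3, 0.4]
side [ 0.58983274 -0.02614686  1.52365891] [-0.9, -0.4, 0.5, 0.9, 0.4, -1.0, -0.2, -0.3, 0.2, 0.4]
pocket [ 18.41214437 -10.80796273] [0.3, -0.6, 0.1, 0.2, -0.4, 0.3, 0.1, 0.0]
mark [13.20713579 91.02415582] [ 0.00878549 -0.40627322  0.36156759  0.13087761]
upright [264.50310128 183.53186823] [222.95498614 264.79679212]
ptr [187.40302583 478.13162095] [465.9965104  438.03031355]
```

```bash
cat > px.py <<'E'
from plant import eyes
from h import *
import cv2
def av(n,k=3): 
    c=eyes.camera(n);c["frame"]=np.mean([c["frame"]]+[eyes.camera(n)["frame"] for _ in range(k-1)],0);return c
def zoom(c,x,y,wd,ht,s):
    return cv2.resize(c["frame"][y:y+ht,x:x+wd].astype(np.uint8)[:,:,::-1],None,fx=s,fy=s,interpolation=cv2.INTER_CUBIC)
E
python3 - <<'E'
from px import *
from plant import manip
t,s=av("top"),av("side")
cv2.imwrite("pics/ptr.png",np.vstack([zoom(t,284,202,32,14,20),zoom(s,302,218,32,18,20)[:310]]))
# red ball of press: triangulate
tr=lambda a,b:least_squares(lambda p:np.r_[proj(t,p)[0]-a,proj(s,p)[0]-b],[.6,.2,.2]).x
print("ball",tr([178,165],[256,200]),"bottle",tr([199,219],[308,306]))
ct=lambda u:(np.array(u)+.5)/9-.5+[270,155]; cs=lambda u:(np.array(u)+.5)/8-.5+[258,180]
print("upright",tr(ct([284,148]),cs([190,250])))
rig=[0.5888,-.0266,1.526]
print("pocket w",w(rig,[18.4,-10.8,10]),"uprightpred",w(rig,[48.4,-10.8,60]))
a=rig[2]
for g in(a,a+np.pi):
    y=np.array([np.cos(g),np.sin(g),0]);z=np.array([0,0,-1.]);R=np.c_[np.cross(y,z),y,z]
    rv=cv2.Rodrigues(R)[0].ravel()
    for x in(48.4,-11.6): print(np.round(manip.ik(w(rig,[x,-10.8,160])[0],rv),2))
    print(np.round(manip.ik(w(rig,[-50,62,66])[0],rv),2),np.round(rv,3))
E
```

```text
ball [0.52626123 0.27660586 0.31511324] bottle [0.44852605 0.27673792 0.07376731]
upright [0.60398152 0.02075984 0.06107261]
pocket w [[ 0.60041314 -0.0087021   0.01      ]] uprightpred [[0.60175658 0.02126781 0.06      ]]
[-0.11  0.33  1.54 -0.    1.28 -1.63]
[-0.21  0.32  1.55 -0.    1.27 -1.73]
[-0.3   0.31  1.79 -0.    1.05 -1.83] [0.07  3.141 0.   ]
[-0.11  0.33  1.54 -0.    1.28  1.51]
[-0.21  0.32  1.55 -0.    1.27  1.41]
[-0.3   0.31  1.79 -0.    1.05  1.31] [ 3.141 -0.07   0.   ]
```

View pics/ptr.png

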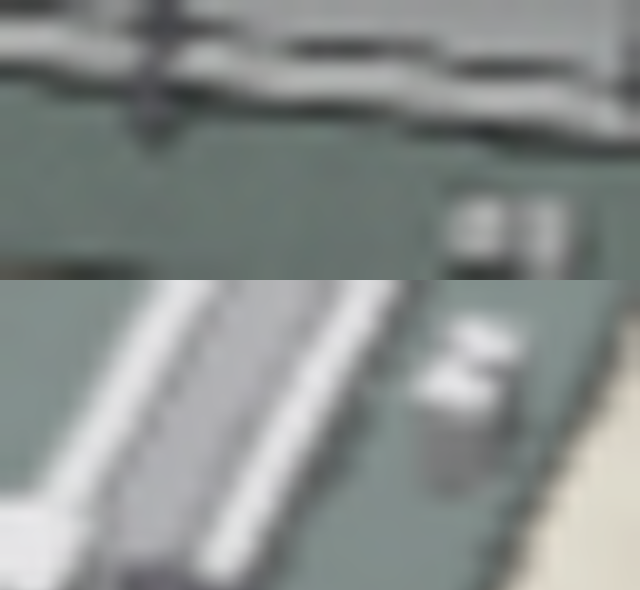

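Pointer tip is at zoom (160,110) in the top view, index line at (515,230), and all the geometry agrees. Next is the grasp of the upright.

```bash
cat >> h.py <<'E'
RIG=np.array([0.5893,-.0266,1.526]); PK=np.array([18.4,-10.8])
RA=np.array([0.07,3.141,0]); 
def rot(g):
    import cv2
    y=np.array([np.cos(g),np.sin(g),0]);z=np.array([0,0,-1.])
    return cv2.Rodrigues(np.c_[np.cross(y,z),y,z])[0].ravel()
E
python3 - <<'E'
from px import *
from plant import manip, command_gripper, readout
from scipy.optimize import least_squares as L
t,s=eyes.camera("top"),eyes.camera("side")
zt=lambda u:(np.array(u)+.5)/20-.5+[284,202]; cs=lambda u:(np.array(u)+.5)/8-.5+[258,180]
for c,P,M in((t,zt([160,110]),zt([515,230])),(s,cs([458,433]),cs([541,337]))):
    g=lambda u,y:L(lambda p:proj(c,w(RIG,[p[0],p[1],26]))[0]-u,[20,y]).x
    print("ptr",g(P,85),"mark",g(M,91))
r=rot(RIG[2])
manip.goto([.13,.40,.30],readout.sense()["orientation"])
command_gripper(.032,40)
manip.goto([.42,.03,.28],r)
u=w(RIG,[PK[0]+30,PK[1],0])[0]
manip.goto(u+[0,0,.14],r)
manip.line_to(u+[0,0,.056],.08)
S=readout.sense();print(S["clock"],S["eef_pos"],S["wrist_force"])
c=eyes.camera("side"); cv2.imwrite("pics/g1.png",zoom(c,248,150,110,100,6))
E
```

```text
ptr [63.45553624 82.24746984] mark [13.46281094 93.08043513]
ptr [62.64175774 80.88931782] mark [13.00870221 90.50626844]
5.8083 [0.60302323 0.02118839 0.0567758 ] [-0.65284567 -1.19375549 -0.06052744]
```

View pics/g1.png

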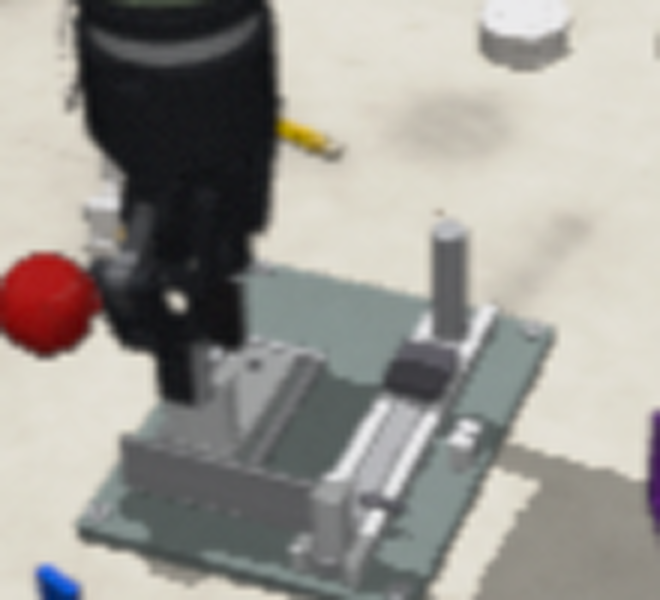

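The side view shows both fingers astride the upright (front finger at (180,380), upright 165–238 px), clear of the blade. I'll grip, lift, turn and seat it.

Run:
```python
from px import *
from plant import manip, command_gripper, readout
def st(n):
    S=readout.sense();print(n,round(S["clock"],1),np.round(S["eef_pos"],4),np.round(S["wrist_force"],1),round(S["gripper_width"],4),np.round(S["gripper_force"],1));return S
command_gripper(.0,45);S=st("grip");p=S["eef_pos"]
r2=rot(RIG[2]+np.pi)
pk=w(RIG,[PK[0],PK[1],0])[0]
manip.line_to([p[0],p[1],.19],.12);st("lift")
g=2*pk-np.array(p);g[2]=.19
manip.line_to(g,.15)
manip.goto(g,r2);st("turned")
manip.line_to([g[0],g[1],p[2]+.02],.12);st("near")
for n in("side","top"):
    c=eyes.camera(n); cv2.imwrite(f"pics/t{n}.png",zoom(c,*((248,150) if n=="side" else (260,140)),110,100,6))
```

```text
grip 6.2 [0.6028 0.021  0.0568] [-0.8 -0.2  3.9] 0.0064 44.1
lift 7.5 [0.6019 0.0211 0.1887] [ 0.3 -0.5 -1.5] 0.0066 43.9
turned 10.7 [ 0.599  -0.0383  0.19  ] [ 0.5  0.8 -1.4] 0.0065 43.9
near 11.8 [ 0.6    -0.0386  0.0778] [-0.7 -0.8 -1.1] 0.0066 43.9
```

View pics/tside.png

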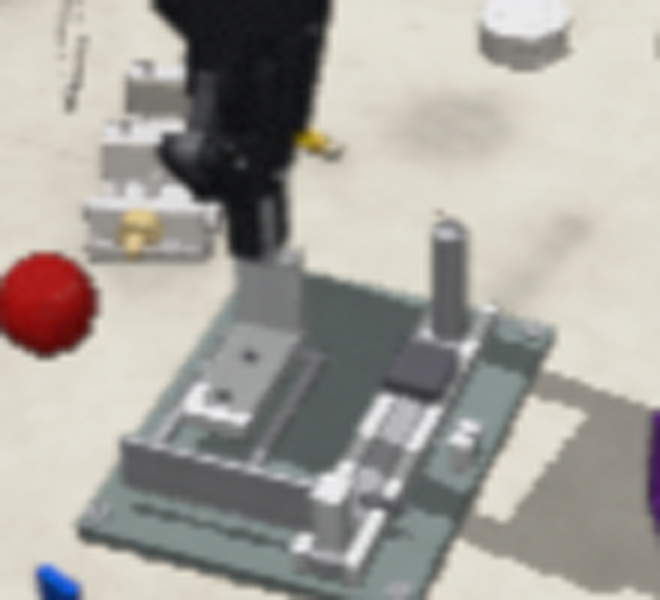

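The side view shows the bracket turned and about 20 mm above the pocket, upright at (270,290) and foot over the rims. I'll lower it with force checks.

```bash
cat > seat.py <<'E'
from px import *
from plant import manip, command_gripper, readout
def st(n):
    S=readout.sense();print(n,round(S["clock"],1),np.round(S["eef_pos"],4),np.round(S["wrist_force"],1),round(S["gripper_width"],4),np.round(S["gripper_force"],1));return S
E
python3 - <<'E'
from seat import *
S=st("0");g=np.array([.5992,-.0385,0])
for z in(.068,.064,.061,.0585,.057,.056,.055):
    manip.line_to(g+[0,0,z],.04);S=st(z)
    if S["wrist_force"][2]>6: break
E
```

```text
0 11.9 [ 0.6001 -0.0386  0.0781] [ 0.4  0.  -0.4] 0.0065 43.9
0.068 12.2 [ 0.5987 -0.0384  0.0674] [-0.2  0.3 -1.6] 0.0065 43.9
0.064 12.5 [ 0.5993 -0.0385  0.064 ] [-0.1  0.1 -1.1] 0.0064 44.1
0.061 12.8 [ 0.6013 -0.0389  0.0629] [ 0.8 -0.2  4.7] 0.0066 45.3
0.0585 13.0 [ 0.6031 -0.0393  0.0621] [2.1 0.1 9.3] 0.0065 45.5
```

Run:
```python
from seat import *
manip.line_to([.5992,-.0385,.064],.04);st("up")
s,t=eyes.camera("side"),eyes.camera("top")
a=zoom(s,262,175,60,58,10); b=zoom(t,290,160,40,29,20)[:580]
cv2.imwrite("pics/rim.png",np.hstack([a[:, :400],b[:,:400]]))
```

```text
up 13.3 [ 0.5989 -0.0385  0.0638] [1.6 0.2 1.8] 0.0069 44.6
```

View pics/rim.png

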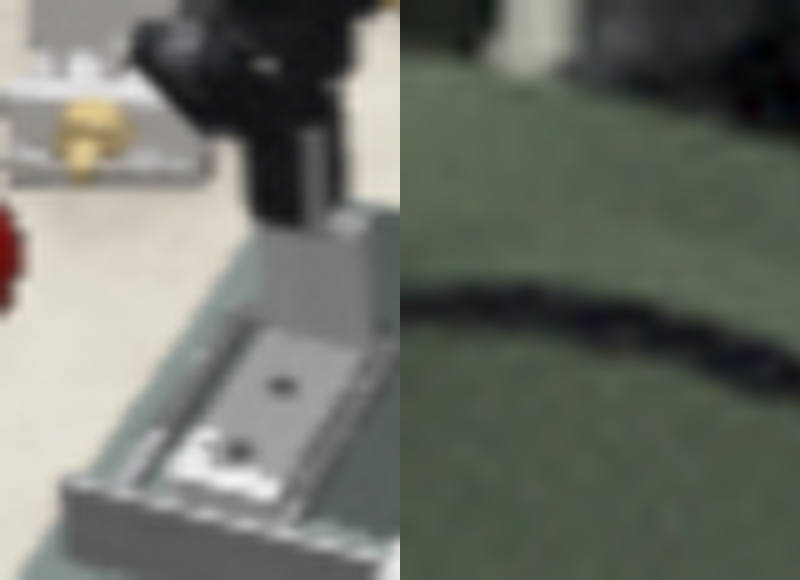

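The left half shows the foot riding on the rim nearer the robot, with a dark gap along the far side. Under load it also slid toward +x. I'll shift about 4 mm to +x and lower again.

Run:
```python
from seat import *
manip.line_to([.6035,-.0385,.067],.04);st("shift")
for z in(.063,.060,.0575,.056,.0553):
    manip.line_to([.6035,-.0385,z],.03);S=st(z)
    if S["wrist_force"][2]>7: break
s=eyes.camera("side")
cv2.imwrite("pics/rim2.png",zoom(s,262,180,50,55,10))
```

```text
shift 13.7 [ 0.6034 -0.0384  0.0666] [ 0.  -0.4 -0.4] 0.0064 43.9
0.063 14.0 [ 0.6028 -0.0384  0.0623] [ 0.6 -0.4 -1.7] 0.0066 43.9
0.06 14.2 [ 0.6032 -0.0384  0.0596] [-0.3  0.  -1.6] 0.007 43.9
0.0575 14.5 [ 0.6033 -0.0385  0.0573] [-0.5 -0.2 -1.5] 0.0064 43.9
0.056 14.7 [ 0.6039 -0.0386  0.0567] [-1.1 -0.7  3.5] 0.0064 45.1
0.0553 15.0 [ 0.6043 -0.0387  0.0567] [-2.1  1.   5.7] 0.006 46.2
```

View pics/rim2.png

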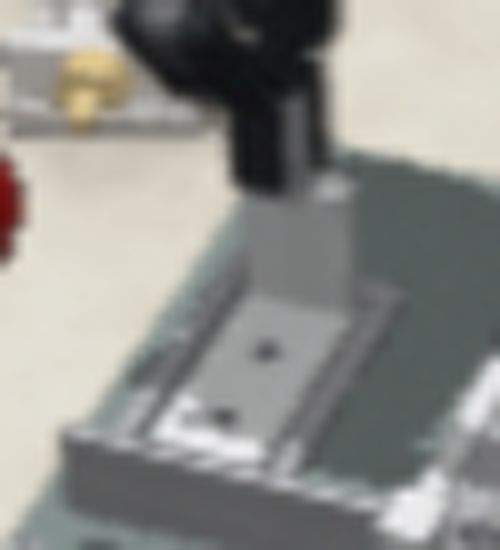

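It is seated: TCP z is 56.7 mm against 56.8 mm when picked up, and the foot lies inside the rims in the picture. I'll release it and take the handle.

Run:
```python
from seat import *
manip.line_to([.6035,-.0385,.0565],.03)
command_gripper(.032);st("rel")
p=readout.sense()["eef_pos"]
manip.line_to([p[0],p[1],.16],.12)
s=eyes.camera("side")
command_gripper(.042)
r2=rot(RIG[2]+np.pi)
h=w(RIG,[-50,62,0])[0];print(h)
manip.goto(h+[0,0,.15],r2);st("over")
c=eyes.camera("side")
cv2.imwrite("pics/rel.png",np.hstack([zoom(s,262,180,56,60,7),zoom(c,280,160,56,60,7)]))
```

```text
rel 15.6 [ 0.6033 -0.0384  0.0562] [0.4 0.4 0.3] 0.0319 0.0
[ 0.52512313 -0.0737734   0.        ]
over 17.4 [ 0.5245 -0.0741  0.1499] [ 1.3 -0.7  0.5] 0.0418 0.0
```

View pics/rel.png

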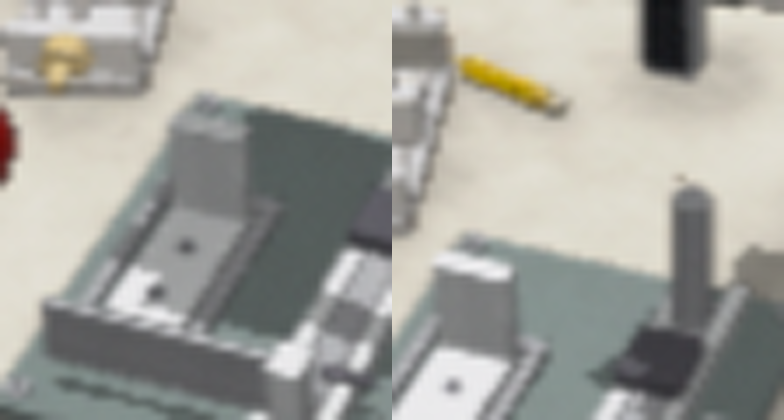

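The bracket lies flat in the pocket and released, upright away from the blade, and the jaws are over the post. Next I grip the post, then measure pointer against line numerically in a warp on the z=26 mm plane.

```bash
cat > prof.py <<'E'
from px import *
def prof(c,y0,y1,xs):
    Y=np.arange(y0,y1+.1,.5);G=np.array([[x,y,26] for y in Y for x in xs])
    q=proj(c,w(RIG,G)).astype(np.float32);g=c["frame"].mean(2).astype(np.float32)
    return cv2.remap(g,q[:,0].reshape(len(Y),-1),q[:,1].reshape(len(Y),-1),cv2.INTER_CUBIC).mean(0)
E
python3 - <<'E'
from seat import *
from prof import *
for n in("top","side"):
    c=av(n); 
    for y in((79,81),(81,83),(83,85)): print(n,"ptr",y,np.round(prof(c,*y,np.arange(50,76,2))).astype(int))
    for y in((88,90),(90,92),(92,94)): print(n,"mark",y,np.round(prof(c,*y,np.arange(0,28,2))).astype(int))
h=w(RIG,[-50,62,0])[0]
manip.line_to(h+[0,0,.067],.08);st("down")
command_gripper(0,50);manip.hold(.2);st("grip")
E
```

```text
top ptr (79, 81) [84 82 82 82 81 80 82 82 80 75 57 48 66]
top ptr (81, 83) [84 81 78 77 76 75 76 77 77 74 61 45 56]
top ptr (83, 85) [85 82 79 76 75 74 72 72 72 69 61 40 48]
top mark (88, 90) [98 98 96 97 97 98 98 97 96 97 97 98 98 97]
top mark (90, 92) [97 97 97 97 98 97 98 98 96 94 93 93 91 88]
top mark (92, 94) [97 97 97 98 98 95 92 92 90 83 75 67 62 58]
side ptr (79, 81) [120 115 108 106 110 111 101  93  84  84  93 103 107]
side ptr (81, 83) [135 131 126 123 126 128 117 105  99 102 111 120 122]
side ptr (83, 85) [141 141 139 137 138 140 135 126 119 124 132 136 132]
side mark (88, 90) [ 95 105 144 193 225 217 205 209 227 230 207 168 137 132]
side mark (90, 92) [ 93 106 139 182 218 222 199 188 214 227 207 170 144 132]
side mark (92, 94) [ 93 105 127 163 201 205 172 159 195 210 193 165 144 128]
down 18.9 [ 0.5258 -0.074   0.0676] [-0.   0.1  0.1] 0.0418 0.0
grip 19.5 [ 0.5256 -0.0752  0.0679] [-2.9 -4.3  3.5] 0.0132 48.8
```

Run:
```python
from prof import *
for n in("top","side"):
    c=eyes.camera(n);c["frame"]=cv2.imread(f"pics/{n}0.png")
    for y in((78,80),(80,82),(82,84),(84,86)): print(n,"ptr",y,np.round(prof(c,*y,np.arange(52,76,1.5))).astype(int))
    for y in((87,89),(90,92),(93,95)): print(n,"mark",y,np.round(prof(c,*y,np.arange(3,27,1.5))).astype(int))
```

```text
top ptr (78, 80) [97 94 84 75 67 66 68 73 77 80 82 88 91 94 96 94]
top ptr (80, 82) [73 76 74 68 61 59 65 74 81 84 79 77 78 76 75 74]
top ptr (82, 84) [ 99  98  95  90  84  78  76  79  81  86  90  99 106 106 101 100]
top ptr (84, 86) [112 112 112 109 106  95  80  71  73  81  91 103 112 113 111 112]
top mark (87, 89) [109 110 116 126 132 131 125 119 116 114 110 104 100  98 104 111]
top mark (90, 92) [104 109 123 148 166 159 144 136 143 162 166 154 138 124 115 113]
top mark (93, 95) [ 94 100 121 153 169 156 138 130 141 161 169 163 150 133 119 110]
side ptr (78, 80) [108 104 102 104 104 104 100  92  88  82  78  82  90  96 100 102]
side ptr (80, 82) [119 116 111 110 113 115 111 101  94  88  86  90  97 105 110 109]
side ptr (82, 84) [134 131 128 127 130 131 128 119 112 107 107 111 118 124 127 122]
side ptr (84, 86) [136 136 136 136 136 137 136 133 128 123 123 128 133 134 132 124]
side mark (87, 89) [153 176 199 213 210 197 192 198 211 221 222 209 184 153 134 131]
side mark (90, 92) [156 173 194 214 222 213 193 181 192 215 222 209 184 156 139 130]
side mark (93, 95) [150 159 170 185 192 180 156 140 155 179 187 179 162 146 134 124]
```

```bash
cat > pull.py <<'E'
from seat import *
from prof import *
Z=np.array([.5256,-.0752]);U=np.array([np.cos(RIG[2]),np.sin(RIG[2])])
def trav():
    S=readout.sense();return -(np.array(S["eef_pos"])[:2]-Z)@U*1000
def cmd(t): 
    q=w(RIG,[-50,62,0])[0][:2]; lat=q+U*((Z-q)@U)
    manip.line_to(np.r_[lat-U*t/1000,.0675],.05);manip.hold(.3);print("trav",round(trav(),2));st(t)
def show():
    for n in("top","side"):
        c=av(n)
        for y in((78,80),(80,82),(82,84),(84,86)): print(n,"ptr",y,np.round(prof(c,*y,np.arange(3,27,1.5))).astype(int))
        for y in((90,92),(93,95)): print(n,"mark",y,np.round(prof(c,*y,np.arange(3,27,1.5))).astype(int))
E
python3 - <<'E'
from pull import *
cmd(40);cmd(51.8);show()
E
```

```text
trav 38.59
40 20.9 [ 0.5237 -0.1137  0.0679] [-0.1  4.2  4.8] 0.0134 49.1
trav 50.11
51.8 21.6 [ 0.5232 -0.1253  0.0679] [0.4 4.9 4.9] 0.0134 49.2
top ptr (78, 80) [114 114 114 110  94  76  68  77  99 113 111 107 102  96  95  99]
top ptr (80, 82) [107 111 113 110 100  83  68  70  90 105 105 106 104  96  86  77]
top ptr (82, 84) [100 109 112 107 102  88  70  66  80  94 102 104 102  98  94  93]
top ptr (84, 86) [ 91 105 107 105 103  92  77  67  70  86 101 103 101 100 102 105]
top mark (90, 92) [ 57  71  85  96 100 100  92  76  62  61  74  91  98  95  95  95]
top mark (93, 95) [54 55 62 71 83 91 92 84 65 50 58 80 90 93 93 94]
side ptr (78, 80) [114 119 120 116 112 108 101  98  93  87  91 105 120 126 120 114]
side ptr (80, 82) [127 127 128 126 122 117 110 106 101  96 101 116 130 137 129 117]
side ptr (82, 84) [143 144 148 147 144 136 130 130 127 126 132 141 150 149 141 130]
side ptr (84, 86) [152 161 171 175 171 161 159 165 170 175 181 181 172 156 143 137]
side mark (90, 92) [163 181 202 222 230 220 200 189 200 223 229 216 192 164 146 137]
side mark (93, 95) [157 166 178 194 201 188 163 146 162 188 195 187 170 153 141 130]
```

Run:
```python
from prof import *
def P(c,z,y0,y1,xs):
    Y=np.arange(y0,y1+.1,1.);q=proj(c,w(RIG,np.array([[x,y,z] for y in Y for x in xs]))).astype(np.float32)
    return cv2.remap(c["frame"].mean(2).astype(np.float32),q[:,0].reshape(len(Y),-1),q[:,1].reshape(len(Y),-1),cv2.INTER_CUBIC).mean(0)
for n in("top","side"):
    c=eyes.camera(n);c["frame"]=cv2.imread(f"pics/{n}0.png")
    for x0,z,ya,yb in((-85,10,-30,80),(105,10,-30,80),(88,51,-40,15)):
        xs=np.arange(x0-9,x0+9.1,1.5);print(n,x0,np.round(P(c,z,ya,yb,xs)).astype(int))
        for a,b in((ya,ya+20),(yb-20,yb)):
            f=np.arange(x0-7,x0+7.1,.25);d=np.diff(P(c,z,a,b,f));k=abs(d)>.5*abs(d).max();print("   edge",a,b,round(((f[:-1]+.125)*abs(d)*k).sum()/(abs(d)*k).sum(),2),round(f[abs(d).argmax()],2))
```

```text
top -85 [158 159 159 158 151 137 117 105 106 109 109 108 108]
   edge -30 -10 -85.87 -86.0
   edge 60 80 -86.39 -86.25
top 105 [112 113 115 112 112 119 134 149 159 161 160 160 159]
   edge -30 -10 104.73 104.25
   edge 60 80 105.86 105.75
top 88 [108  98  84  81  96 115 124 120 110 107 109 110 111]
   edge -40 -20 86.8 90.0
   edge -5 15 84.41 85.0
side -85 [186 186 186 184 180 172 161 150 142 137 135 134 135]
   edge -30 -10 -84.91 -84.75
   edge 60 80 -84.3 -85.25
side 105 [125 127 130 132 130 118  98  81  77  90 119 156 189]
   edge -30 -10 109.16 111.75
   edge 60 80 108.93 111.75
side 88 [148 150 151 152 156 163 164 149 129 115 111 112 114]
   edge -40 -20 89.74 89.0
   edge -5 15 90.19 90.25
```

Run:
```python
from pull import *
cmd(53.2)
c=av("side");xs=np.arange(3,27,1.5)
for y in((78,80),(80,82)): print(np.round(prof(c,*y,xs)).astype(int))
```

```text
trav 51.42
53.2 22.5 [ 0.5232 -0.1266  0.0679] [0.3 6.5 5.4] 0.0133 49.1
[115 119 120 116 112 105  97  94  91  91 102 119 130 129 120 113]
[127 127 128 125 121 113 103  99  99 100 108 121 133 137 129 117]
```

Run:
```python
from pull import *
manip.hold(.3);print(trav());manip.sign_off()
```

```text
51.42542669265201
the job is handed in; nothing more can be done
```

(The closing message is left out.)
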